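# Finish the pinwheel layer on the pallet slab

### The job

Finish the layer of long cartons on the small wooden pallet: two are already taped down, so lay the two loose long cartons flat in the two empty places, crosswise to those two, so that the four run round in a pinwheel with the same small gap at each corner and the outer sides in line. Leave the short carton where it lies on the bench.

Things in the scene. Friction and masses are not known exactly. Their poses are not given: they have to be found in the camera images.
- pallet: Fixed wooden pallet slab 210 x 210 mm, flat deck 28 mm above its origin (centre of underside); z up, x points away from the robot within 0.35 rad. Two cartons 130 x 40 x 45 mm are taped on along its x, underside centres (-25,-70,28), (25,70,28) mm. Empty places, length along its y: (70,-25,28), (-70,25,28) mm. Corner gaps 10 mm; the open middle, 100 mm square, has room for a finger.
- carton_1: Loose cardboard carton, 130 mm long (its x axis) x 40 mm wide (y) x 45 mm high (z), brown tape along the top, 0.11 to 0.23 kg, lying on the bench with its long side roughly away from the robot; z up. Origin: centre of its underside. Grip it across the 40 mm width at mid-length. Identical to the other long carton.
- carton_2: Loose cardboard carton, 130 mm long (its x axis) x 40 mm wide (y) x 45 mm high (z), brown tape along the top, 0.11 to 0.23 kg, lying on the bench with its long side roughly away from the robot; z up. Origin: centre of its underside. Grip it across the 40 mm width at mid-length. Identical to the other long carton.
- short_carton: Loose carton of the same look and cross-section but only 80 mm long (x) x 40 mm (y) x 45 mm (z); too short for the pattern and to be left alone. Lies among the long ones. Origin: centre of its underside.
Not all that is in view belongs to the job. What is shaped like the carton_2 but green is not meant. Leave any yellow look-alike of the carton_1 alone.

How it is judged:
By the outcome, as a careful person would: the job done as asked, in the order asked, and still so for the second after the job is handed in, with the robot touching nothing.
It also fails if it takes over 58 s, if anything falls off the work surface, if the arm or the gripper's body presses on something with over 40 N, if the wrist force passes 120 N, or if a joint passes its speed limit or range.

### The arm

A 6-joint arm with a two-finger parallel gripper is mounted at the origin on a cart in front of the work surface, level with it; the furniture and walls round the work are solid. World frame = base frame: x ahead of the robot, y to its left, z up, the work surface at z = 0. Lengths are in m, angles in rad, forces in N, time in s.
With the tool pointing down it reaches from about 0.3 to 0.75 m from the base axis. Payload 8.5 kg.
Tool frame: the origin (TCP) lies at the very end of the fingers, on their centre line; the grasp point (between the pads) lies 19 mm behind it (manip.pinch_z is the distance from the TCP to the grasp point, in m); z points along the fingers, y is the line along which they close (so a half turn about z gives the same grasp; the last joint's range is limited). The gripper opens to 88 mm and grips with 3 to 60 N. Pads are 18 mm wide; open, the fingers measure 123 mm over their backs; the gripper's body (75 mm by 187 mm) begins 45 mm behind the grasp point.
Start: joints at [0.988, 0.381, 1.297, -0, 1.464, -0.215], TCP at [0.198, 0.513, 0.204] pointing down, gripper open.
Joint ranges: [-3.11, 3.11], [-0.89, 2.33], [0.22, 2.48], [-1.42, 4.56], [0.17, 2.85], [-2.88, 2.88]. Speed limits (rad/s): [2.39, 2.39, 3.14, 3.14, 3.14, 3.14].

### API

Orientations are given as a unit quaternion [x, y, z, w].
In Python, from station import manip gives the robot as it stands. The module is installed in compiled form; this text tells all that it offers.
- The arm moves only by the tool jog_arm, never from a script. Its argument "moves" is a list of rows, each a list of 5 numbers: the opening in per cent of the stroke, from 0 (shut) to 100 (fully open), then the shift along the world's x, y, z in m, then the turn about the world's z in degrees. In form: [[fingers, dx, dy, dz, turn], ...]. A call has 1 to 12 rows; each row is the pose to reach, as a shift and turn from the pose commanded when the call began; what a row does not reach only later rows make up. A row lasts 1/12 s, in which the tool goes at most 41.7 mm and 7.16 degrees, less where a joint would pass 70% of its speed; a pose out of reach is approached as far as the arm can. A call with a gripper value outside its range is refused whole. The fingers move at their own pace and stop on an object; "force" is the grip in N (left out, the last holds). Time passes only in rows, so rows that repeat a pose let the fingers close. It gives the time, the measured TCP pose, the force, the opening and the grip force at its end, in the units of the state.
- manip.state(): the state, without advancing time (a new reading comes with each control period).
- manip.camera(name): name is "side" or "top"; returns a dict with "color" (384x512x3 uint8, blue, green, red), "camera_matrix" (3x3 intrinsics, pixels), "pose" (4x4, takes a point from camera to world coordinates). Camera axes: x right, y up, looking along -z (the intrinsics and any distortion apply to the point x, -y, -z); pixel columns grow to the right and rows downward; lengths in m; the calibration is good to about 2 mm. A picture is of the moment at which its call begins. There is no depth.
- manip.hand_in(): hands the job in; it is judged then, once.
The state is a dict: "time": time; "joints": joint angles; "qd": joint speeds; "joint_efforts": joint torques, N m; "ee_pos": TCP position; "eef_rot": TCP orientation; "contact_force": force on the tool from outside, world axes, zero at the start; "ft_torque": the same for the moment, N m; "opening": finger opening in m; "finger_force": force on a finger pad.
Only numpy, scipy, OpenCV 4.12 (cv2) and the standard library are available. Lean on these libraries where they do the work, as an engineer would, in place of code of your own. Each camera call takes 0.05 s, during which the arm holds its last target. There are 200 camera calls.

## Working session

There is one attempt and no reset: what is moved stays moved. The work goes in short steps, Python scripts to look and compute and a tool call to move; the robot and the scene stay as the last step left them, time stands still between calls to the robot, and variables do not carry over. Pictures are saved under pics/ and viewed, at most 10 in all, crops included, and the job is handed in when it is done.

Besides the shell and the picture viewer there is one more tool, called after "Request:" as name(argument=value, ...), one argument or row to a line, values as JSON. jog_arm: Moves the arm, as the interface text tells. Its arguments: {"type":"object","properties":{"moves":{"type":"array","items":{"type":"array","items":{"type":"number"}}},"force":{"type":"number"}},"required":["moves"]}

```bash
mkdir -p pics
python3 - <<'E'
from station import manip
import cv2,numpy as np,pickle
d={}
for n in("side","top"):
    c=manip.camera(n);d[n]=c;cv2.imwrite(f"pics/{n}0.png",c["color"])
    print(n,c["camera_matrix"].round(1).tolist(),c["pose"].round(3).tolist(),[k for k in c])
pickle.dump(d,open("v0.pkl","wb"))
print(manip.state())
E
```

```text
side [[373.3, 0.0, 255.7], [0.0, 373.3, 197.9], [0.0, 0.0, 1.0]] [[0.885, 0.31, -0.348, 0.1], [-0.466, 0.57, -0.677, -0.74], [-0.011, 0.761, 0.649, 0.756], [0.0, 0.0, 0.0, 1.0]] ['color', 'camera_matrix', 'pose']
top [[440.8, 0.0, 247.8], [0.0, 440.8, 191.3], [0.0, 0.0, 1.0]] [[-0.026, 0.989, -0.149, 0.307], [-1.0, -0.024, 0.01, 0.004], [0.006, 0.149, 0.989, 1.365], [0.0, 0.0, 0.0, 1.0]] ['color', 'camera_matrix', 'pose']
{'time': 0.1, 'joints': array([ 9.87723944e-01,  3.81113527e-01,  1.29811291e+00, -1.65817634e-05,
        1.46365854e+00, -2.15299466e-01]), 'qd': array([-0.00016089, -0.00254305, -0.00337571,  0.0022914 , -0.0014695 ,
       -0.00128865]), 'joint_efforts': array([ 3.84101717e-03, -4.38645566e+01, -2.24913597e+01,  7.14808702e-02,
        3.41795781e-02, -7.36905781e-05]), 'ee_pos': array([0.19758644, 0.51296765, 0.20343197]), 'eef_rot': array([ 1.82850964e-01,  9.83140431e-01, -5.98560919e-04, -2.43547184e-04]), 'contact_force': array([-0.14090694, -0.17658587, -0.02780014]), 'ft_torque': array([0.01155608, 0.0099163 , 0.01431561]), 'finger_force': 0.0, 'opening': 0.0881844001539237}
```

View pics/top0.png

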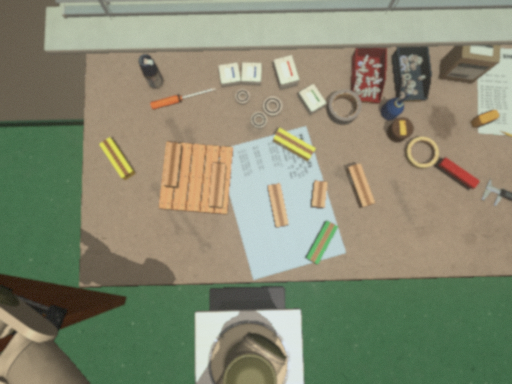

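View pics/side0.png

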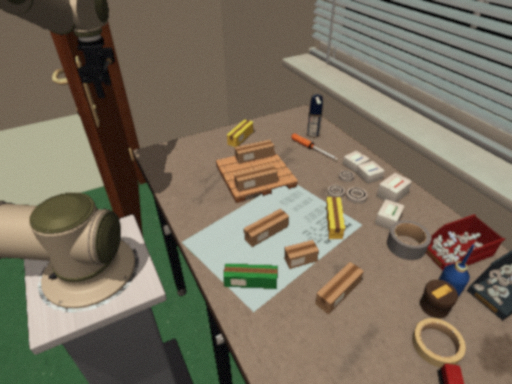

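Top view: the pallet is at (196,178), with taped cartons at (174,165) and (218,185). Loose brown candidates are (277,204), (360,184) and the shorter (319,194). The two long ones fit carton_1/2, while (319,194) is the short carton. Yellow (116,157) and (295,143) and green (322,242) are decoys. I'll confirm this in one crop.

Run:
```python
import cv2,numpy as np,pickle
d=pickle.load(open("v0.pkl","rb"))
t=d["top"]["color"][135:235,155:385];s=d["side"]["color"][130:310,210:370]
a=cv2.resize(t,None,fx=3.4,fy=3.4,interpolation=cv2.INTER_CUBIC)
cv2.imwrite("pics/topc.png",a)
cv2.imwrite("pics/sidec.png",cv2.resize(s,None,fx=3.3,fy=3.3,interpolation=cv2.INTER_CUBIC))
h=cv2.cvtColor(d["top"]["color"],cv2.COLOR_BGR2HSV)
for n,p in dict(c1=(274,200),c1b=(280,210),c2=(356,180),c2b=(365,195),sh=(315,194),sh2=(322,194),bench=(340,170),bench2=(200,240),pal=(195,175),pal2=(205,200),tap=(176,165),paper=(300,215)).items(): print(n,h[p[1],p[0]])
h=cv2.cvtColor(d["side"]["color"],cv2.COLOR_BGR2HSV)
for n,p in dict(c1=(266,222),c1s=(266,232),c2=(338,280),c2s=(345,290),bench=(390,290),pal=(235,175),tap=(255,175),taps=(255,184)).items(): print(n,h[p[1],p[0]])
```

```text
c1 [ 16  94 211]
c1b [ 15  96 183]
c2 [ 16 102 212]
c2b [ 15 116 170]
sh [ 17  94 218]
sh2 [ 16  96 205]
bench [ 17  61 147]
bench2 [ 15  64 148]
pal [ 15 123 213]
pal2 [ 16 116 220]
tap [ 15 110 214]
paper [ 92  24 214]
c1 [ 13 145 132]
c1s [ 18  64 120]
c2 [ 14 136 154]
c2s [ 14 123 116]
bench [ 15  71 147]
pal [ 14 131 163]
tap [ 14 124 179]
taps [ 13  88 119]
```

View pics/topc.png

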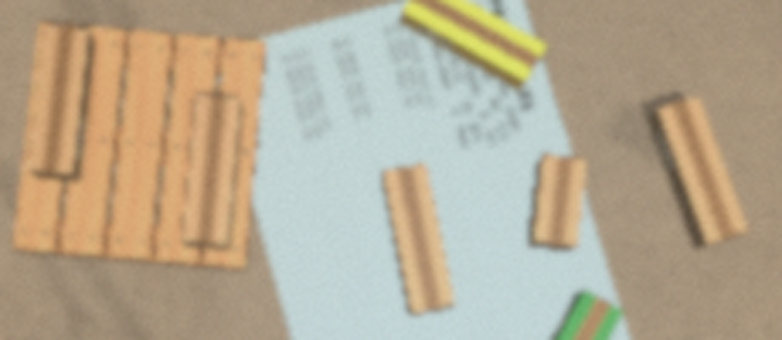

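View pics/sidec.png

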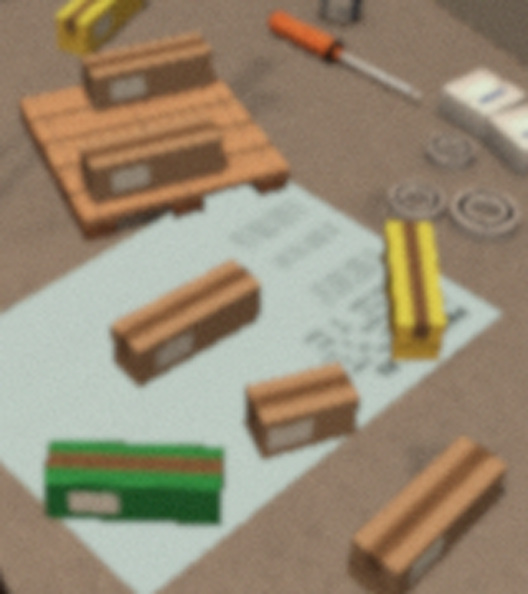

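The crops confirm it. The long brown pair is at top px (278,205) and (361,185). The brown carton at (319,194) is about 60% as long, so it is the short one and stays. The empty pallet places are far right and near left. Now the measurement.

```bash
cat > h.py <<'E'
import cv2,numpy as np
def ray(c,p):
    K=c["camera_matrix"];T=c["pose"]
    v=np.array([(p[0]-K[0,2])/K[0,0],-(p[1]-K[1,2])/K[1,1],-1]);return T[:3,3],T[:3,:3]@v
def plane(c,p,z):
    o,v=ray(c,p);return o+v*(z-o[2])/v[2]
def tri(c1,p1,c2,p2):
    o1,v1=ray(c1,p1);o2,v2=ray(c2,p2)
    s,*_=np.linalg.lstsq(np.c_[v1,-v2],o2-o1,rcond=None)
    a=o1+v1*s[0];b=o2+v2*s[1];return (a+b)/2,np.linalg.norm(a-b)
def rect(c,box,z,S=78,V=150,up=8):
    x0,y0,x1,y1=box
    im=cv2.resize(c["color"][y0:y1,x0:x1],None,fx=up,fy=up,interpolation=cv2.INTER_CUBIC)
    h=cv2.cvtColor(im,cv2.COLOR_BGR2HSV)
    m=cv2.inRange(h,(8,S,V),(22,255,255))
    m=cv2.morphologyEx(cv2.morphologyEx(m,cv2.MORPH_CLOSE,np.ones((25,25))),cv2.MORPH_OPEN,np.ones((25,25)))
    k=max(cv2.findContours(m,0,2)[0],key=cv2.contourArea)
    pts=(k[:,0]+.5)/up-.5+[x0,y0]
    w=np.array([plane(c,p,z)[:2] for p in pts],np.float32)*1000
    (cx,cy),(a,b),an=cv2.minAreaRect(w)
    ar=cv2.contourArea(w)
    if a<b:a,b,an=b,a,an-90
    M=cv2.moments(w)
    return dict(c=(round(cx,1),round(cy,1)),cen=(round(M["m10"]/M["m00"],1),round(M["m01"]/M["m00"],1)),size=(round(a,1),round(b,1)),ang=round((an+90)%180-90,1),fill=round(ar/a/b,2)),m
E
python3 - <<'E'
import pickle;from h import *
d=pickle.load(open("v0.pkl","rb"));t,s=d["top"],d["side"]
T=lambda p:((p[0]+.5)/3.4-.5+155,(p[1]+.5)/3.4-.5+135)
S=lambda p:((p[0]+.5)/3.3-.5+210,(p[1]+.5)/3.3-.5+130)
for n,a,b in [("c1",(418.5,238.8),(187,304.5)),("c2",(702,171),(429,500)),("palL",(15,247),(22,100)),("palR",(264,40),(288,172)),("palN",(245,266),(85,228)),("tapN far",(68,27),(200,37)),]:
    print(n,[np.round(x,4) for x in tri(t,T(a),s,S(b))])
for V in(140,165):
  for n,b,z in [("c1",(262,178,295,232),.045),("c2",(342,155,380,212),.045),("sh",(308,175,332,212),.045),("pal",(150,132,240,222),.028)]:
    print(V,n,rect(t,b,z,V=V,S=85)[0])
E
```

```text
c1 [array([ 0.4629, -0.0977,  0.0405]), np.float64(0.0009)]
c2 [array([ 0.5171, -0.3535,  0.0419]), np.float64(0.0019)]
palL [array([0.4666, 0.2634, 0.0261]), np.float64(0.0001)]
palR [array([0.652 , 0.0373, 0.0176]), np.float64(0.0045)]
palN [array([0.4435, 0.0586, 0.0151]), np.float64(0.0042)]
tapN far [array([0.6513, 0.2089, 0.0777]), np.float64(0.0072)]
140 c1 {'c': (463.6, -96.5), 'cen': (464.5, -96.3), 'size': (123.6, 33.2), 'ang': 9.6, 'fill': 0.91}
140 c2 {'c': (519.2, -353.3), 'cen': (519.1, -353.3), 'size': (133.0, 42.7), 'ang': 16.5, 'fill': 0.94}
140 sh {'c': (494.5, -224.3), 'cen': (494.9, -223.7), 'size': (78.7, 38.1), 'ang': -9.3, 'fill': 0.86}
140 pal {'c': (557.7, 151.0), 'cen': (557.4, 152.1), 'size': (215.8, 213.9), 'ang': -6.1, 'fill': 0.97}
165 c1 {'c': (463.6, -96.5), 'cen': (464.5, -96.3), 'size': (123.6, 33.2), 'ang': 9.6, 'fill': 0.91}
165 c2 {'c': (519.0, -354.1), 'cen': (519.0, -354.2), 'size': (131.6, 41.1), 'ang': 16.5, 'fill': 0.93}
165 sh {'c': (495.0, -224.4), 'cen': (495.2, -223.7), 'size': (77.8, 38.1), 'ang': -9.3, 'fill': 0.86}
165 pal {'c': (558.0, 150.8), 'cen': (557.8, 151.6), 'size': (214.9, 214.2), 'ang': -6.2, 'fill': 0.96}
```

Two-view heights are about 41–45 mm for the carton tops and 15–26 mm for the deck, which agrees with the text's 45 and 28 mm. Measured positions:

| Item | x, y (mm) | Yaw |
|---|---|---|
| carton_1 | (463.5, -96.7) | 9.6° |
| carton_2 | (519, -353.8) | 16.5° |
| Pallet | (558, 151) | -6.2° |
| Place A | (625, 118.5) | – |
| Place B | (491, 183.5) | – |

First I'll go above carton_1: shift (0.266, -0.61), turn +30.7.

Request:
jog_arm(
  moves=[
    [100, 0.266, -0.61, 0, 30.7],
    [100, 0.266, -0.61, 0, 30.7],
    [100, 0.266, -0.61, 0, 30.7],
    [100, 0.266, -0.61, 0, 30.7],
    [100, 0.266, -0.61, 0, 30.7],
    [100, 0.266, -0.61, 0, 30.7],
    [100, 0.266, -0.61, 0, 30.7],
    [100, 0.266, -0.61, 0, 30.7],
    [100, 0.266, -0.61, 0, 30.7],
    [100, 0.266, -0.61, 0, 30.7],
    [100, 0.266, -0.61, 0, 30.7],
    [100, 0.266, -0.61, 0, 30.7],
  ],
  force=20,
)

```text
time: 1.1
ee_pos: [0.3917, 0.0674, 0.204]
eef_rot: [-0.084, 0.996, 0.0, 0.0]
contact_force: [0.2, 0.6, -0.8]
opening: 0.0882
finger_force: 0.0
```

Request:
jog_arm(
  moves=[
    [100, 0.072, -0.164, 0, 0],
    [100, 0.072, -0.164, 0, 0],
    [100, 0.072, -0.164, 0, 0],
    [100, 0.072, -0.164, 0, 0],
    [100, 0.072, -0.164, -0.06, 0],
    [100, 0.072, -0.164, -0.06, 0],
    [100, 0.072, -0.164, -0.06, 0],
    [100, 0.072, -0.164, -0.06, 0],
  ],
)

```text
time: 1.77
ee_pos: [0.4632, -0.0944, 0.1438]
eef_rot: [-0.084, 0.996, 0.001, -0.001]
contact_force: [0.2, -0.2, 1.0]
opening: 0.0879
finger_force: 0.0
```

Request:
jog_arm(
  moves=[
    [100, 0, -0.002, -0.035, 0],
    [100, 0, -0.002, -0.07, 0],
    [100, 0, -0.002, -0.1, 0],
    [100, 0, -0.002, -0.12, 0],
    [100, 0, -0.002, -0.13, 0],
    [100, 0, -0.002, -0.135, 0],
    [100, 0, -0.002, -0.135, 0],
    [30, 0, -0.002, -0.135, 0],
    [30, 0, -0.002, -0.135, 0],
    [30, 0, -0.002, -0.135, 0],
    [30, 0, -0.002, -0.135, 0],
    [30, 0, -0.002, -0.135, 0],
  ],
  force=20,
)

```text
time: 2.77
ee_pos: [0.4637, -0.0966, 0.0095]
eef_rot: [-0.084, 0.996, -0.0, 0.0]
contact_force: [-0.3, -0.3, 1.0]
opening: 0.0569
finger_force: 0.0
```

Request:
jog_arm(
  moves=[
    [20, 0, 0, 0, 0],
    [20, 0, 0, 0, 0],
    [20, 0, 0, 0, 0],
    [20, 0, 0, 0, 0],
    [20, 0, 0, 0, 0],
    [20, 0, 0, 0, 0],
  ],
)

```text
time: 3.27
ee_pos: [0.4637, -0.0967, 0.0091]
eef_rot: [-0.084, 0.996, -0.0, 0.0]
contact_force: [0.5, -1.5, 2.1]
opening: 0.0385
finger_force: 20.0
```

Request:
jog_arm(
  moves=[
    [20, 0, 0, 0.02, 0],
    [20, 0, 0, 0.05, 0],
    [20, 0, 0, 0.09, 0],
    [20, 0, 0, 0.13, -6],
    [20, 0, 0, 0.13, -12],
    [20, 0.03, 0.04, 0.13, -18],
    [20, 0.05, 0.06, 0.13, -24],
    [20, 0.07, 0.09, 0.13, -30],
    [20, 0.09, 0.12, 0.13, -36],
    [20, 0.11, 0.15, 0.13, -42],
    [20, 0.13, 0.175, 0.13, -48],
    [20, 0.15, 0.2, 0.13, -54],
  ],
  force=25,
)

```text
time: 4.27
ee_pos: [0.6137, 0.1054, 0.1384]
eef_rot: [0.38, 0.925, -0.0, -0.001]
contact_force: [0.3, -1.3, -0.9]
opening: 0.0382
finger_force: 25.0
```

Request:
jog_arm(
  moves=[
    [20, 0.005, 0.008, 0, -6],
    [20, 0.011, 0.015, 0, -12],
    [20, 0.011, 0.015, 0, -18],
    [20, 0.011, 0.015, 0, -24],
    [20, 0.011, 0.015, 0, -30],
    [20, 0.011, 0.015, 0, -36],
    [20, 0.011, 0.015, 0, -42],
    [20, 0.011, 0.015, 0, -47],
    [20, 0.011, 0.015, 0, -50],
    [20, 0.011, 0.015, 0, -51.8],
    [20, 0.011, 0.015, 0, -51.8],
    [20, 0.011, 0.015, 0, -51.8],
  ],
)

```text
time: 5.27
ee_pos: [0.6242, 0.1185, 0.1385]
eef_rot: [0.744, 0.668, -0.0, -0.0]
contact_force: [0.7, 0.4, -1.3]
opening: 0.0382
finger_force: 25.0
```

Run:
```python
from station import manip
import cv2,pickle,numpy as np
from h import *
d={n:manip.camera(n) for n in("top","side")};pickle.dump(d,open("v1.pkl","wb"))
s=manip.state();print(s["ee_pos"],s["eef_rot"],s["opening"],s["joints"].round(2))
a=cv2.resize(d["top"]["color"][110:240,140:250],None,fx=4,fy=4,interpolation=cv2.INTER_CUBIC)
b=cv2.resize(d["side"]["color"][80:210,190:280],None,fx=4,fy=4,interpolation=cv2.INTER_CUBIC)
cv2.imwrite("pics/v1.png",np.hstack([a,b[:,:360]]))
```

```text
[0.62431772 0.11849793 0.13869448] [ 7.43817694e-01  6.68382442e-01 -2.78171629e-04 -2.68580012e-04] 0.0382922239540039 [0.   0.58 1.15 0.   1.42 0.11]
```

View pics/v1.png

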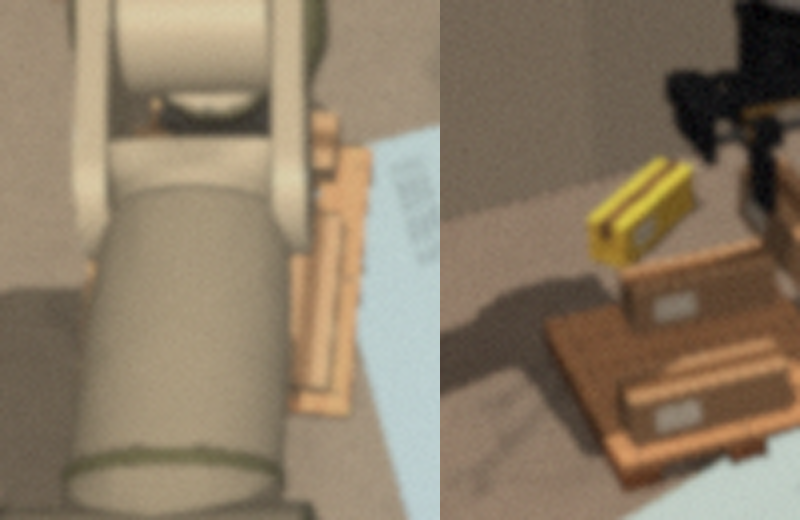

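The carton is held level above the far-right place (the arm hides it in the top view; side view shows it at right, clear of the taped ones). Now lowering it.

Request:
jog_arm(
  moves=[
    [20, 0.001, 0, -0.03, 0],
    [20, 0.001, 0, -0.055, 0],
    [20, 0.001, 0, -0.07, 0],
    [20, 0.001, 0, -0.08, 0],
    [20, 0.001, 0, -0.088, 0],
    [20, 0.001, 0, -0.094, 0],
    [20, 0.001, 0, -0.097, 0],
    [20, 0.001, 0, -0.099, 0],
    [20, 0.001, 0, -0.1, 0],
    [20, 0.001, 0, -0.101, 0],
    [20, 0.001, 0, -0.101, 0],
    [20, 0.001, 0, -0.101, 0],
  ],
)

```text
time: 6.37
ee_pos: [0.6257, 0.1185, 0.0384]
eef_rot: [0.744, 0.668, 0.0, 0.0]
contact_force: [-0.4, 0.1, -1.2]
opening: 0.0382
finger_force: 25.0
```

Request:
jog_arm(
  moves=[
    [20, -0.001, 0, -0.001, 0],
    [20, -0.001, 0, -0.0015, 0],
    [20, -0.001, 0, -0.002, 0],
    [20, -0.001, 0, -0.002, 0],
  ],
)

```text
time: 6.7
ee_pos: [0.6247, 0.1185, 0.037]
eef_rot: [0.744, 0.668, 0.0, 0.0]
contact_force: [-3.6, -0.2, 5.2]
opening: 0.0384
finger_force: 25.0
```

Contact at the expected height. Opening and lifting straight up.

Request:
jog_arm(
  moves=[
    [80, 0, 0, 0, 0],
    [80, 0, 0, 0, 0],
    [80, 0, 0, 0, 0],
    [80, 0, 0, 0, 0],
    [80, 0, 0, 0, 0],
    [80, 0, 0, 0.02, 0],
    [80, 0, 0, 0.05, 0],
    [100, 0, 0, 0.09, 0],
    [100, 0, 0, 0.13, 0],
    [100, 0, 0, 0.15, 0],
    [100, 0, -0.04, 0.15, 7],
    [100, 0, -0.08, 0.15, 14],
  ],
)

```text
time: 7.7
ee_pos: [0.625, 0.0405, 0.1877]
eef_rot: [0.656, 0.755, 0.001, 0.001]
contact_force: [0.5, -0.8, -0.8]
opening: 0.0882
finger_force: 0.0
```

Request:
jog_arm(
  moves=[
    [100, -0.01, -0.035, 0, -7],
    [100, -0.02, -0.07, 0, -14],
    [100, -0.03, -0.105, 0, -21],
    [100, -0.04, -0.14, 0, -28],
    [100, -0.05, -0.175, 0, -35],
    [100, -0.06, -0.21, 0, -42],
    [100, -0.07, -0.245, 0, -49],
    [100, -0.08, -0.28, 0, -56],
    [100, -0.09, -0.315, 0, -63],
    [100, -0.1, -0.35, 0, -70],
    [100, -0.104, -0.38, 0, -77],
    [100, -0.106, -0.394, -0.02, -81.5],
  ],
)

```text
time: 8.7
ee_pos: [0.5185, -0.3589, 0.1689]
eef_rot: [0.991, 0.135, 0.002, 0.003]
contact_force: [0.7, 0.4, 0.7]
opening: 0.088
finger_force: 0.0
```

Run:
```python
from station import manip
import cv2,pickle,numpy as np
from h import *
d={n:manip.camera(n) for n in("top","side")};pickle.dump(d,open("v2.pkl","wb"))
s=manip.state();print(s["ee_pos"],s["eef_rot"],s["opening"],s["joints"].round(2))
a=cv2.resize(d["top"]["color"][132:222,150:245],None,fx=4.2,fy=4.2,interpolation=cv2.INTER_CUBIC)
b=cv2.resize(d["side"]["color"][122:212,205:300],None,fx=4.2,fy=4.2,interpolation=cv2.INTER_CUBIC)
cv2.imwrite("pics/v2.png",np.hstack([a,b]))
```

```text
[ 0.51695593 -0.35567882  0.16298922] [ 0.99049541  0.13752474 -0.00153338 -0.00185378] 0.0882761556246237 [-0.79  0.55  1.13 -0.    1.47  0.5 ]
```

View pics/v2.png

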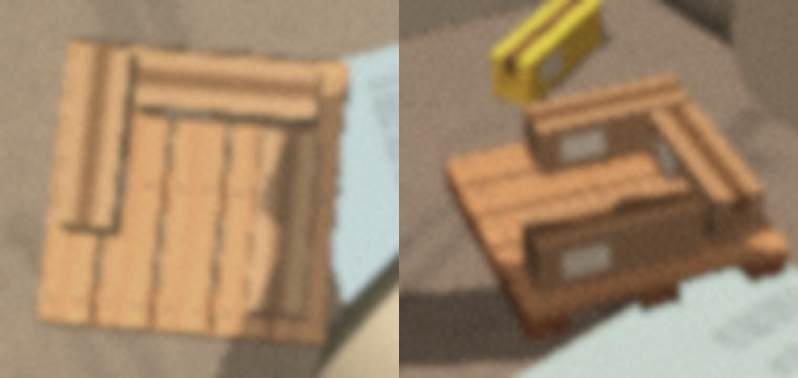

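Top crop: carton_1 lies flat at the far side (crop x 138–318), parallel to the deck edge. Its gap to the left taped carton (crop x~130) looks a bit narrow, so I'll measure it with edge profiles on the 73 mm plane.

```bash
cat >> h.py <<'E'
def proj(c,P):
    T=c["pose"];q=T[:3,:3].T@(np.asarray(P)-T[:3,3]);K=c["camera_matrix"]
    return K[0,0]*q[0]/-q[2]+K[0,2],K[1,1]*-q[1]/-q[2]+K[1,2]
def strip(c,pal,yaw,pts,z):   # mean grey at pallet-frame points (list of lists, mm)
    g=cv2.cvtColor(c["color"],cv2.COLOR_BGR2GRAY);r=np.radians(yaw);R=np.array([[np.cos(r),-np.sin(r)],[np.sin(r),np.cos(r)]])
    out=[]
    for row in pts:
        uv=np.array([proj(c,[*(R@np.array(p)+pal)/1e0,z]) if 0 else proj(c,[*((R@np.array(p)+pal)/1000),z]) for p in row],np.float32)
        out.append(cv2.remap(g,uv[None,:,0],uv[None,:,1],cv2.INTER_CUBIC).mean())
    return np.array(out).round().astype(int)
E
python3 - <<'E'
import pickle;from h import *
t=pickle.load(open("v2.pkl","rb"))["top"]
pal=np.array([558,151.]);y=-6.2
print("along y at x 58..82",[(v,k) for v,k in zip(range(100,30,-2),strip(t,pal,y,[[(x,v) for x in range(58,84,3)] for v in range(100,30,-2)],.073))])
print("y right end",[(v,k) for v,k in zip(range(-110,-70,2),strip(t,pal,y,[[(x,v) for x in range(58,84,3)] for v in range(-110,-70,2)],.073))])
print("along x",[(v,k) for v,k in zip(range(40,100,2),strip(t,pal,y,[[(v,w) for w in range(-70,20,5)] for v in range(40,100,2)],.073))])
print("taped x far end",[(v,k) for v,k in zip(range(76,104,2),strip(t,pal,y,[[(v,w) for w in range(56,84,3)] for v in range(76,104,2)],.073))])
print("taped x near end",[(v,k) for v,k in zip(range(-54,-26,2),strip(t,pal,y,[[(v,w) for w in range(56,84,3)] for v in range(-54,-26,2)],.073))])
E
```

```text
along y at x 58..82 [(100, np.int64(152)), (98, np.int64(154)), (96, np.int64(159)), (94, np.int64(165)), (92, np.int64(170)), (90, np.int64(172)), (88, np.int64(174)), (86, np.int64(177)), (84, np.int64(178)), (82, np.int64(176)), (80, np.int64(172)), (78, np.int64(164)), (76, np.int64(154)), (74, np.int64(142)), (72, np.int64(132)), (70, np.int64(127)), (68, np.int64(128)), (66, np.int64(135)), (64, np.int64(147)), (62, np.int64(160)), (60, np.int64(170)), (58, np.int64(177)), (56, np.int64(178)), (54, np.int64(175)), (52, np.int64(165)), (50, np.int64(147)), (48, np.int64(126)), (46, np.int64(114)), (44, np.int64(119)), (42, np.int64(132)), (40, np.int64(144)), (38, np.int64(151)), (36, np.int64(154)), (34, np.int64(154)), (32, np.int64(154))]
y right end [(-110, np.int64(179)), (-108, np.int64(161)), (-106, np.int64(148)), (-104, np.int64(144)), (-102, np.int64(145)), (-100, np.int64(148)), (-98, np.int64(150)), (-96, np.int64(152)), (-94, np.int64(151)), (-92, np.int64(146)), (-90, np.int64(140)), (-88, np.int64(138)), (-86, np.int64(142)), (-84, np.int64(150)), (-82, np.int64(1
[... 693 characters left out ...]
94, np.int64(136)), (96, np.int64(136)), (98, np.int64(141))]
taped x far end [(76, np.int64(156)), (78, np.int64(155)), (80, np.int64(155)), (82, np.int64(154)), (84, np.int64(154)), (86, np.int64(153)), (88, np.int64(148)), (90, np.int64(140)), (92, np.int64(130)), (94, np.int64(124)), (96, np.int64(126)), (98, np.int64(131)), (100, np.int64(136)), (102, np.int64(139))]
taped x near end [(-54, np.int64(172)), (-52, np.int64(173)), (-50, np.int64(170)), (-48, np.int64(161)), (-46, np.int64(144)), (-44, np.int64(126)), (-42, np.int64(118)), (-40, np.int64(126)), (-38, np.int64(140)), (-36, np.int64(151)), (-34, np.int64(158)), (-32, np.int64(160)), (-30, np.int64(160)), (-28, np.int64(159))]
```

Carton_1 sits about 3 mm too far toward pallet +y, because its shaded near end was trimmed from the mask. I'll mend that later. The same profile check on carton_2 now, before gripping it.

Run:
```python
import pickle;from h import *
t=pickle.load(open("v0.pkl","rb"))["top"]
for n,c,y in (("c2",[519,-353.8],16.5),("c1",[463.6,-96.6],9.6)):
    pal=np.array(c)
    f=lambda pts,r:print(n,[(v,int(k)) for v,k in zip(r,strip(t,pal,y,pts,.045))])
    r=range(-78,-54,2);f([[(v,w) for w in range(-14,15,4)] for v in r],r)
    r=range(54,78,2);f([[(v,w) for w in range(-14,15,4)] for v in r],r)
    for x0 in(-45,45):
        r=range(-30,32,2);f([[(x0+w,v) for w in range(-15,16,5)] for v in r],r)
```

```text
c2 [(-78, 148), (-76, 147), (-74, 147), (-72, 147), (-70, 146), (-68, 143), (-66, 143), (-64, 148), (-62, 156), (-60, 162), (-58, 167), (-56, 168)]
c2 [(54, 164), (56, 164), (58, 163), (60, 161), (62, 155), (64, 144), (66, 133), (68, 124), (70, 121), (72, 124), (74, 132), (76, 141)]
c2 [(-30, 151), (-28, 151), (-26, 151), (-24, 152), (-22, 157), (-20, 165), (-18, 175), (-16, 181), (-14, 184), (-12, 183), (-10, 178), (-8, 168), (-6, 157), (-4, 147), (-2, 141), (0, 139), (2, 142), (4, 150), (6, 162), (8, 173), (10, 181), (12, 185), (14, 184), (16, 177), (18, 162), (20, 136), (22, 108), (24, 88), (26, 81), (28, 85), (30, 97)]
c2 [(-30, 150), (-28, 151), (-26, 150), (-24, 153), (-22, 158), (-20, 165), (-18, 174), (-16, 180), (-14, 182), (-12, 181), (-10, 177), (-8, 167), (-6, 155), (-4, 144), (-2, 136), (0, 135), (2, 139), (4, 148), (6, 158), (8, 170), (10, 179), (12, 183), (14, 182), (16, 176), (18, 161), (20, 138), (22, 113), (24, 95), (26, 88), (28, 89), (30, 95)]
c1 [(-78, 206), (-76, 207), (-74, 207), (-72, 206), (-70, 200), (-68, 187), (-66, 173), (-64, 166), (-62, 167), (-60, 171)
[... 163 characters left out ...]
1 [(-30, 207), (-28, 206), (-26, 206), (-24, 205), (-22, 202), (-20, 199), (-18, 196), (-16, 193), (-14, 192), (-12, 190), (-10, 183), (-8, 173), (-6, 161), (-4, 153), (-2, 149), (0, 149), (2, 154), (4, 163), (6, 175), (8, 185), (10, 191), (12, 193), (14, 189), (16, 179), (18, 165), (20, 159), (22, 167), (24, 184), (26, 199), (28, 205), (30, 208)]
c1 [(-30, 207), (-28, 207), (-26, 205), (-24, 203), (-22, 199), (-20, 196), (-18, 194), (-16, 192), (-14, 190), (-12, 186), (-10, 179), (-8, 168), (-6, 156), (-4, 148), (-2, 144), (0, 144), (2, 149), (4, 158), (6, 170), (8, 180), (10, 187), (12, 189), (14, 185), (16, 176), (18, 166), (20, 164), (22, 173), (24, 189), (26, 201), (28, 206), (30, 207)]
```

Request:
jog_arm(
  moves=[
    [100, 0, 0, 0, 0],
    [100, 0, 0, -0.03, 0],
    [100, 0, 0, -0.06, 0],
    [100, 0, 0, -0.08, 0],
    [100, 0, 0, -0.08, 0],
    [100, 0, 0, -0.08, 0],
  ],
)

```text
time: 9.3
ee_pos: [0.5192, -0.3531, 0.0868]
eef_rot: [0.99, 0.141, -0.0, -0.0]
contact_force: [0.3, 0.9, 0.2]
opening: 0.088
finger_force: 0.0
```

Request:
jog_arm(
  moves=[
    [100, 0, -0.001, -0.03, 0.3],
    [100, 0, -0.001, -0.055, 0.3],
    [100, 0, -0.001, -0.07, 0.3],
    [100, 0, -0.001, -0.078, 0.3],
    [100, 0, -0.001, -0.078, 0.3],
    [20, 0, -0.001, -0.078, 0.3],
    [20, 0, -0.001, -0.078, 0.3],
    [20, 0, -0.001, -0.078, 0.3],
    [20, 0, -0.001, -0.078, 0.3],
    [20, 0, -0.001, -0.078, 0.3],
    [20, 0, -0.001, -0.078, 0.3],
    [20, 0, -0.001, -0.078, 0.3],
  ],
  force=20,
)

```text
time: 10.3
ee_pos: [0.5186, -0.3551, 0.0082]
eef_rot: [0.99, 0.142, 0.0, 0.0]
contact_force: [-0.4, 0.3, 1.0]
opening: 0.0435
finger_force: 0.0
```

Request:
jog_arm(
  moves=[
    [20, 0, 0, 0, 0],
    [20, 0, 0, 0, 0],
    [20, 0, 0, 0, 0],
    [20, 0, 0, 0, 0],
    [20, 0, 0, 0.02, 0],
    [20, 0, 0, 0.05, 0],
    [20, 0, 0, 0.09, 0],
    [20, 0, 0, 0.13, 0],
    [20, 0, 0, 0.14, 0],
    [20, 0, 0, 0.14, 0],
  ],
  force=25,
)

```text
time: 11.13
ee_pos: [0.5195, -0.3559, 0.1512]
eef_rot: [0.99, 0.142, 0.002, 0.003]
contact_force: [0.6, 0.7, -1.6]
opening: 0.0388
finger_force: 25.0
```

Request:
jog_arm(
  moves=[
    [20, 0, 0.035, 0, 6],
    [20, 0, 0.07, 0, 12],
    [20, 0, 0.11, 0, 18],
    [20, 0, 0.15, 0, 24],
    [20, 0, 0.19, 0, 30],
    [20, -0.01, 0.23, 0, 36],
    [20, -0.01, 0.27, 0, 42],
    [20, -0.01, 0.31, 0, 48],
    [20, -0.02, 0.35, 0, 54],
    [20, -0.02, 0.39, 0, 60],
    [20, -0.02, 0.43, 0, 65],
    [20, -0.027, 0.46, 0, 67.5],
  ],
)

```text
time: 12.13
ee_pos: [0.4905, 0.1076, 0.1459]
eef_rot: [0.742, 0.67, -0.001, -0.001]
contact_force: [0.1, -0.3, -1.2]
opening: 0.039
finger_force: 25.0
```

Request:
jog_arm(
  moves=[
    [20, 0, 0.03, 0, 0],
    [20, 0, 0.055, 0, 0],
    [20, 0, 0.07, 0, 0],
    [20, 0, 0.078, 0, 0],
    [20, 0, 0.078, 0, 0],
    [20, 0, 0.078, 0, 0],
    [20, 0, 0.078, 0, 0],
    [20, 0, 0.078, 0, 0],
  ],
)

```text
time: 12.8
ee_pos: [0.4916, 0.1819, 0.1477]
eef_rot: [0.744, 0.668, -0.0, -0.0]
contact_force: [-1.0, 0.4, -1.5]
opening: 0.0388
finger_force: 25.0
```

Request:
jog_arm(
  moves=[
    [20, 0, 0.0005, -0.03, 0],
    [20, 0, 0.0005, -0.06, 0],
    [20, 0, 0.0005, -0.08, 0],
    [20, 0, 0.0005, -0.092, 0],
    [20, 0, 0.0005, -0.1, 0],
    [20, 0, 0.0005, -0.105, 0],
    [20, 0, 0.0005, -0.108, 0],
    [20, 0, 0.0005, -0.109, 0],
    [20, 0, 0.0005, -0.11, 0],
    [20, 0, 0.0005, -0.1105, 0],
    [20, 0, 0.0005, -0.111, 0],
    [20, 0, 0.0005, -0.111, 0],
  ],
)

```text
time: 13.8
ee_pos: [0.4917, 0.1835, 0.0373]
eef_rot: [0.744, 0.668, 0.0, 0.0]
contact_force: [0.3, 0.1, -1.4]
opening: 0.039
finger_force: 25.0
```

Request:
jog_arm(
  moves=[
    [20, 0, -0.001, -0.0005, 0],
    [20, 0, -0.001, -0.001, 0],
    [20, 0, -0.001, -0.0015, 0],
    [20, 0, -0.001, -0.0015, 0],
  ],
)

```text
time: 14.13
ee_pos: [0.4918, 0.1823, 0.036]
eef_rot: [0.744, 0.668, 0.0, 0.0]
contact_force: [-0.9, -0.7, 4.1]
opening: 0.0387
finger_force: 25.0
```

Request:
jog_arm(
  moves=[
    [80, 0, 0, 0, 0],
    [80, 0, 0, 0, 0],
    [80, 0, 0, 0, 0],
    [80, 0, 0, 0, 0],
    [80, 0, 0, 0, 0],
    [80, 0, 0, 0.02, 0],
    [80, 0, 0, 0.05, 0],
    [80, 0, 0, 0.09, 0],
    [80, 0, 0, 0.13, 0],
    [80, 0, 0, 0.15, 0],
    [80, 0, -0.04, 0.15, 0],
    [80, 0, -0.08, 0.15, 0],
  ],
)

```text
time: 15.13
ee_pos: [0.4918, 0.1027, 0.1869]
eef_rot: [0.743, 0.67, 0.001, 0.001]
contact_force: [1.2, -0.8, -0.1]
opening: 0.0707
finger_force: 0.0
```

Request:
jog_arm(
  moves=[
    [80, 0, -0.04, 0, 0],
    [80, 0, -0.08, 0, 0],
    [80, 0, -0.12, 0, 0],
    [80, 0, -0.16, 0, 0],
    [80, 0, -0.2, 0, 0],
    [80, 0, -0.24, 0, 0],
    [80, 0, -0.28, 0, 0],
    [80, 0, -0.32, 0, 0],
    [80, 0, -0.34, 0, 0],
    [80, 0, -0.34, 0, 0],
    [80, 0, -0.34, 0, 0],
  ],
)

```text
time: 16.05
ee_pos: [0.4913, -0.238, 0.1851]
eef_rot: [0.744, 0.668, 0.0, -0.0]
contact_force: [-0.6, 0.7, -1.2]
opening: 0.0704
finger_force: 0.0
```

Run:
```python
from station import manip
import cv2,pickle,numpy as np
from h import *
d={}
for n in("top","side"):
    L=[manip.camera(n) for _ in range(5)];d[n]=L[0];d[n]["color"]=np.mean([l["color"] for l in L],0).round().astype(np.uint8)
pickle.dump(d,open("v3.pkl","wb"))
s=manip.state();print(s["ee_pos"],s["eef_rot"],s["time"])
a=cv2.resize(d["top"]["color"][135:220,155:240],None,fx=4.7,fy=4.7,interpolation=cv2.INTER_CUBIC)
b=cv2.resize(d["side"]["color"][122:207,213:298],None,fx=4.7,fy=4.7,interpolation=cv2.INTER_CUBIC)
cv2.imwrite("pics/v3.png",np.hstack([a,b]))
```

```text
[ 0.49168273 -0.23720507  0.18558753] [7.43684581e-01 6.68530657e-01 2.75518867e-05 5.81129716e-05] 16.55
```

View pics/v3.png

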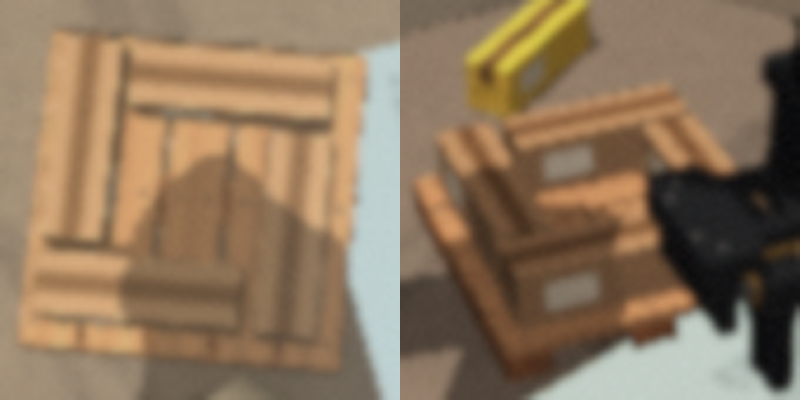

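Top crop: both cartons lie flat in their places. The pinwheel is closed, with carton_2 at crop x 33–240 and row 290. Next I'll measure the residuals.

Run:
```python
import pickle;from h import *
d=pickle.load(open("v3.pkl","rb"));t=d["top"]
pal=np.array([559,150.3])
def edge(n,ax,lo,hi,o,yaw=-6.2,ext=True):
    r=np.arange(lo,hi+.1,.5)
    s=strip(t,pal,yaw,[[(v,w) if ax=="x" else (w,v) for w in o] for v in r],.073).astype(float)
    s=np.convolve(np.pad(s,2,"edge"),np.ones(5)/5,"valid");g=np.gradient(s,.5)
    i,j=g.argmax(),g.argmin();print(n,"max+",r[i],round(g[i],1),"max-",r[j],round(g[j],1),"darkest",r[s.argmin()])
w=np.arange
for n,ax,c,os in [("L tape","y",70,[w(-20,10,4),w(50,80,4)]),("R tape","y",-70,[w(-80,-60,4),w(0,30,4)]),("c1 tape","x",70,[w(-80,-55,4),w(5,30,4)]),("c2 tape","x",-70,[w(-20,0,4),w(55,80,4)])]:
    for o in os: edge(n,ax,c-7,c+7,o)
edge("L +y side","y",82,98,w(-20,70,4)); edge("L +x end","x",82,98,w(56,84,3)); edge("L -x end","x",-48,-32,w(56,84,3))
edge("c1 +y end","y",34,50,w(56,66,2)); edge("c1 +y endB","y",34,50,w(76,86,2)); edge("c1 -y end","y",-98,-82,w(56,86,3))
edge("c2 +y end","y",82,98,w(-84,-55,3));edge("c2 -y end","y",-48,-32,w(-84,-55,3))
edge("R +x end","x",32,48,w(-84,-56,3));edge("R -x end","x",-98,-82,w(-84,-56,3));edge("R +y","y",-58,-42,w(-80,-60,4))
```

```text
L tape max+ 75.5 6.2 max- 64.5 -6.6 darkest 70.0
L tape max+ 75.5 6.0 max- 64.5 -6.2 darkest 70.0
R tape max+ -64.5 3.0 max- -75.5 -3.8 darkest -69.5
R tape max+ -64.5 5.8 max- -75.0 -6.0 darkest -70.0
c1 tape max+ 75.5 6.0 max- 64.5 -6.0 darkest 70.0
c1 tape max+ 75.5 6.0 max- 64.5 -6.0 darkest 70.0
c2 tape max+ -64.5 3.2 max- -75.0 -4.0 darkest -68.5
c2 tape max+ -64.5 5.6 max- -75.5 -6.4 darkest -69.0
L +y side max+ 82.0 0.8 max- 95.0 -3.2 darkest 98.0
L +x end max+ 96.5 2.8 max- 89.0 -4.8 darkest 93.5
L -x end max+ -40.5 9.2 max- -47.0 -8.8 darkest -44.5
c1 +y end max+ 48.5 8.2 max- 43.0 -9.0 darkest 46.0
c1 +y endB max+ 49.0 6.4 max- 42.5 -7.8 darkest 46.5
c1 -y end max+ -84.0 2.8 max- -90.0 -5.8 darkest -86.5
c2 +y end max+ 89.0 1.0 max- 95.5 -4.0 darkest 98.0
c2 -y end max+ -38.5 2.8 max- -45.5 -3.2 darkest -41.5
R +x end max+ 47.0 7.2 max- 39.5 -8.4 darkest 44.0
R -x end max+ -90.0 3.4 max- -96.5 -4.0 darkest -93.0
R +y max+ -57.0 0.4 max- -44.5 -3.6 darkest -42.0
```

Widthwise all four tapes sit at ±70 mm within 0.5 mm. Carton_1's lengthwise position is ambiguous at 1–4 mm. I'll check it in the unobstructed side view against the taped carton's outer side, whose face points the same way.

Run:
```python
import pickle;from h import *
s_=pickle.load(open("v2.pkl","rb"))["side"];t3=pickle.load(open("v3.pkl","rb"))["top"]
pal=np.array([559,150.3]);w=np.arange
def prof(t,n,lo,hi,o):
    r=w(lo,hi+1,2);s=strip(t,pal,-6.2,[[(x,v) for x in o] for v in r],.073);print(n,dict(zip(r.tolist(),s.tolist())))
prof(s_,"c1 -y end side",-104,-76,w(78,88,2));prof(s_,"c1 -y end sideB",-104,-76,w(53,63,2))
prof(s_,"R -y side",-104,-76,w(-85,-60,4));prof(s_,"R -y sideB",-104,-76,w(0,25,4))
prof(s_,"L -y side",36,64,w(-20,30,5))
prof(t3,"top c1 -y",-106,-76,w(53,63,2));prof(t3,"top c1 -yB",-106,-76,w(78,88,2));prof(t3,"top R -y",-106,-76,w(10,36,3))
```

```text
c1 -y end side {-104: 123, -102: 120, -100: 116, -98: 113, -96: 112, -94: 114, -92: 118, -90: 124, -88: 133, -86: 142, -84: 149, -82: 152, -80: 152, -78: 151, -76: 153}
c1 -y end sideB {-104: 64, -102: 64, -100: 66, -98: 71, -96: 80, -94: 92, -92: 104, -90: 116, -88: 127, -86: 134, -84: 141, -82: 146, -80: 148, -78: 149, -76: 150}
R -y side {-104: 92, -102: 87, -100: 84, -98: 83, -96: 83, -94: 85, -92: 88, -90: 89, -88: 90, -86: 89, -84: 86, -82: 82, -80: 78, -78: 74, -76: 71}
R -y sideB {-104: 77, -102: 78, -100: 79, -98: 80, -96: 82, -94: 84, -92: 87, -90: 89, -88: 89, -86: 88, -84: 85, -82: 82, -80: 77, -78: 73, -76: 70}
L -y side {36: 98, 38: 99, 40: 103, 42: 109, 44: 118, 46: 127, 48: 136, 50: 143, 52: 148, 54: 149, 56: 147, 58: 143, 60: 137, 62: 130, 64: 124}
top c1 -y {-106: 182, -104: 178, -102: 177, -100: 177, -98: 178, -96: 178, -94: 175, -92: 167, -90: 158, -88: 151, -86: 155, -84: 165, -82: 171, -80: 175, -78: 174, -76: 175}
top c1 -yB {-106: 173, -104: 171, -102: 172, -100: 173, -98: 175, -96: 176, -94: 176, -92: 172, -90: 164, -88: 159, -86: 158, -84: 162, -82: 166, -80: 168, -78: 169, -76: 170}
top R -y {-106: 181, -104: 177, -102: 177, -100: 177, -98: 175, -96: 169, -94: 161, -92: 154, -90: 156, -88: 165, -86: 175, -84: 179, -82: 178, -80: 173, -78: 164, -76: 152}
```

Evidence is mixed (0 to +3.5 mm), partly because of arm shadow. I'll move the arm back to the left, where the pallet was fully lit, and remeasure.

Request:
jog_arm(
  moves=[
    [80, -0.01, 0.04, 0, 0],
    [80, -0.02, 0.08, 0, 0],
    [80, -0.03, 0.12, 0, 0],
    [80, -0.04, 0.16, 0, 0],
    [80, -0.05, 0.2, 0, 0],
    [80, -0.06, 0.24, 0, 0],
    [80, -0.07, 0.28, 0, 0],
    [80, -0.08, 0.32, 0, 0],
    [80, -0.09, 0.36, 0, 0],
    [80, -0.1, 0.4, 0, 0],
    [80, -0.115, 0.435, 0, 0],
    [80, -0.13, 0.47, 0, 0],
  ],
)

```text
time: 17.55
ee_pos: [0.3605, 0.2343, 0.1857]
eef_rot: [0.744, 0.668, 0.0, 0.0]
contact_force: [0.8, -0.6, -0.5]
opening: 0.0704
finger_force: 0.0
```

Request:
jog_arm(
  moves=[
    [80, -0.02, 0.035, 0, 0],
    [80, -0.04, 0.07, 0, 0],
    [80, -0.06, 0.105, 0, 0],
    [80, -0.08, 0.14, 0, 0],
    [80, -0.1, 0.17, 0, 0],
    [80, -0.12, 0.2, 0, 0],
    [80, -0.14, 0.23, 0, 0],
    [80, -0.16, 0.26, 0, 0],
    [80, -0.16, 0.26, 0, 0],
    [80, -0.16, 0.26, 0, 0],
  ],
)

```text
time: 18.38
ee_pos: [0.2004, 0.4932, 0.1852]
eef_rot: [0.743, 0.669, -0.0, 0.0]
contact_force: [-0.4, 0.1, 0.1]
opening: 0.0706
finger_force: 0.0
```

Run:
```python
from station import manip
from h import *
import pickle
d={}
for n in("top","side"):
    L=[manip.camera(n) for _ in range(6)];d[n]=L[0];d[n]["color"]=np.mean([l["color"] for l in L],0).round().astype(np.uint8)
pickle.dump(d,open("v4.pkl","wb"))
s=manip.state();print(s["ee_pos"],s["time"])
a=cv2.resize(d["top"]["color"][138:218,157:237],None,fx=5,fy=5,interpolation=cv2.INTER_CUBIC)
b=cv2.resize(d["side"]["color"][128:208,213:293],None,fx=5,fy=5,interpolation=cv2.INTER_CUBIC)
cv2.imwrite("pics/v4.png",np.hstack([a,b]))
pal=np.array([559,150.3]);w=np.arange
def prof(n,ax,lo,hi,o,c="top"):
    r=w(lo,hi+1,2);s=strip(d[c],pal,-6.2,[[(x,v) if ax=="y" else (v,x) for x in o] for v in r],.073);print(n,lo,s.tolist())
print("values every 2 mm from lo")
prof("c1 -y end","y",-106,-76,w(53,88,3));prof("R -y side","y",-106,-76,w(-80,36,4))
prof("c1 +y end","y",32,56,w(53,88,3));prof("R +y side/c2 end","y",-56,-32,w(-85,-53,3));
prof("c2 +y end","y",78,104,w(-85,-53,3));prof("L +y side","y",78,104,w(-30,80,4))
prof("S c1 -y end","y",-104,-76,w(53,63,3),"side");prof("S L -y","y",36,64,w(-20,30,4),"side");prof("S R -y","y",-104,-76,w(-80,30,4),"side")
prof("S c2 +y","y",76,104,w(-85,-53,4),"side");prof("S L +y","y",76,104,w(-20,80,4),"side")
```

```text
[0.20175324 0.49226423 0.18555539] 18.9833
values every 2 mm from lo
c1 -y end -106 [174, 174, 176, 178, 179, 180, 178, 171, 160, 150, 148, 153, 158, 161, 161, 161]
R -y side -106 [176, 176, 179, 180, 178, 172, 163, 156, 158, 168, 179, 184, 184, 179, 170, 158]
c1 +y end 32 [157, 157, 157, 156, 151, 141, 126, 116, 122, 139, 158, 170, 175]
R +y side/c2 end -56 [184, 180, 174, 166, 158, 150, 138, 132, 137, 149, 158, 163, 164]
c2 +y end 78 [159, 159, 159, 158, 159, 160, 162, 162, 159, 151, 144, 140, 139, 140]
L +y side 78 [160, 170, 175, 177, 176, 174, 172, 168, 164, 157, 152, 150, 150, 150]
S c1 -y end -104 [60, 60, 62, 67, 73, 82, 93, 105, 115, 124, 130, 133, 134, 135, 136]
S L -y 36 [90, 91, 95, 101, 109, 118, 127, 134, 138, 139, 138, 133, 128, 121, 115]
S R -y -104 [88, 88, 90, 95, 104, 115, 127, 136, 142, 144, 143, 138, 131, 123, 114]
S c2 +y 76 [127, 127, 127, 126, 126, 125, 124, 124, 123, 123, 123, 123, 123, 124, 124]
S L +y 76 [127, 132, 136, 138, 138, 137, 134, 131, 128, 125, 122, 121, 119, 118, 117]
```

View pics/v4.png

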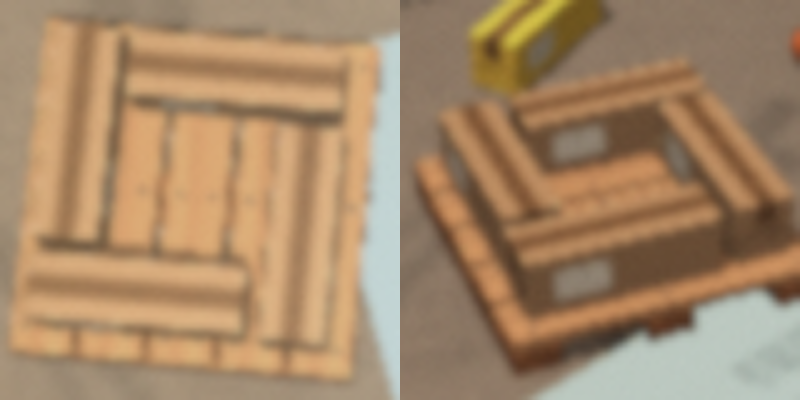

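Fully lit, carton_1's far-right end reads 3–4 mm short of the taped carton's line, and its gap at the left taped carton is about 7 mm. Carton_2 is within about 1 mm. I'll regrip carton_1 and shift it 3 mm toward pallet -y.

Request:
jog_arm(
  moves=[
    [80, 0.03, -0.026, 0, 0],
    [80, 0.06, -0.053, 0, 0],
    [80, 0.09, -0.08, 0, 0],
    [80, 0.12, -0.106, 0, 0],
    [80, 0.15, -0.133, 0, 0],
    [80, 0.18, -0.159, 0, 0],
    [80, 0.21, -0.186, 0, 0],
    [80, 0.24, -0.212, 0, 0],
    [80, 0.27, -0.239, 0, 0],
    [80, 0.3, -0.265, 0, 0],
    [80, 0.33, -0.292, 0, 0],
    [80, 0.36, -0.318, 0, 0],
  ],
)

```text
time: 19.98
ee_pos: [0.5628, 0.1726, 0.1856]
eef_rot: [0.744, 0.668, 0.0, 0.0]
contact_force: [1.2, 0.8, -0.9]
opening: 0.0702
finger_force: 0.0
```

Request:
jog_arm(
  moves=[
    [80, 0.03, -0.026, 0, 0],
    [80, 0.05, -0.045, 0, 0],
    [80, 0.063, -0.056, 0, 0],
    [80, 0.063, -0.056, 0, 0],
    [80, 0.063, -0.056, 0, 0],
    [80, 0.063, -0.056, -0.03, 0],
    [80, 0.063, -0.056, -0.05, 0],
    [80, 0.063, -0.056, -0.05, 0],
    [80, 0.063, -0.056, -0.05, 0],
  ],
)

```text
time: 20.73
ee_pos: [0.6237, 0.1194, 0.1356]
eef_rot: [0.743, 0.669, -0.0, -0.001]
contact_force: [-0.6, 0.1, -0.2]
opening: 0.0701
finger_force: 0.0
```

Request:
jog_arm(
  moves=[
    [80, 0.001, -0.001, -0.03, 0],
    [80, 0.001, -0.001, -0.06, 0],
    [80, 0.001, -0.001, -0.08, 0],
    [80, 0.001, -0.001, -0.092, 0],
    [80, 0.001, -0.001, -0.097, 0],
    [80, 0.001, -0.001, -0.098, 0],
    [80, 0.001, -0.001, -0.098, 0],
    [20, 0.001, -0.001, -0.098, 0],
    [20, 0.001, -0.001, -0.098, 0],
    [20, 0.001, -0.001, -0.098, 0],
    [20, 0.001, -0.001, -0.098, 0],
    [20, 0.001, -0.001, -0.098, 0],
  ],
  force=20,
)

```text
time: 21.73
ee_pos: [0.6255, 0.1174, 0.0378]
eef_rot: [0.744, 0.668, 0.0, 0.0]
contact_force: [0.1, 0.0, 0.9]
opening: 0.0392
finger_force: 7.8
```

Request:
jog_arm(
  moves=[
    [20, 0, 0, 0, 0],
    [20, 0, 0, 0, 0],
    [20, 0, 0, 0, 0],
    [20, 0, 0, 0, 0],
    [20, 0, 0, 0.003, 0],
    [20, 0, 0, 0.004, 0],
    [20, 0, -0.002, 0.004, 0],
    [20, -0.0003, -0.003, 0.004, 0],
    [20, -0.0003, -0.003, 0.004, 0],
    [20, -0.0003, -0.003, 0.004, 0],
  ],
)

```text
time: 22.57
ee_pos: [0.6252, 0.1142, 0.0413]
eef_rot: [0.744, 0.668, -0.0, -0.0]
contact_force: [-0.3, 0.8, 0.6]
opening: 0.0176
finger_force: 0.0
```

The fingers shut past the carton, so the grip was lost. Looking before moving anything else.

Run:
```python
from station import manip
from h import *
d={n:manip.camera(n) for n in("top","side")};s=manip.state();print(s["ee_pos"],s["opening"],s["finger_force"],s["contact_force"],s["time"])
a=cv2.resize(d["top"]["color"][120:220,147:247],None,fx=4,fy=4,interpolation=cv2.INTER_CUBIC)
b=cv2.resize(d["side"]["color"][110:210,213:313],None,fx=4,fy=4,interpolation=cv2.INTER_CUBIC)
cv2.imwrite("pics/v5.png",np.hstack([a,b]))
```

```text
[0.62527162 0.1143645  0.04138148] 0.01750038818198712 0.0 [-8.87853016e-04 -6.42144803e-01  9.71812664e-01] 22.6667
```

View pics/v5.png

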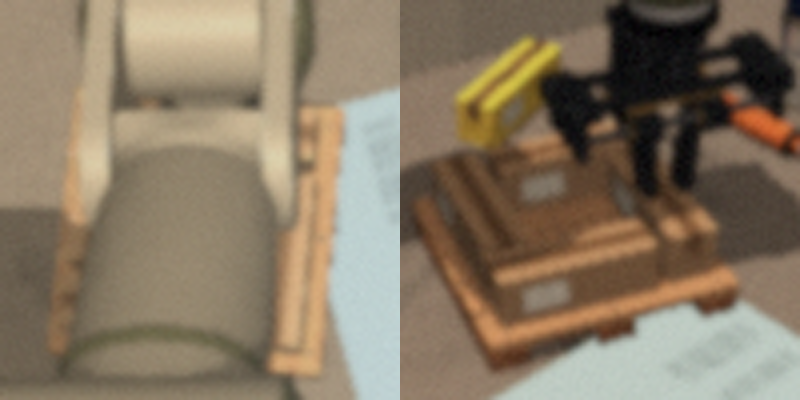

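Run:
```python
from station import manip
from h import *
c=manip.camera("side");r=np.radians(-6.2);R=np.array([[np.cos(r),-np.sin(r)],[np.sin(r),np.cos(r)]])
f=lambda P:[round(float(4*(a-o))+k) for a,o,k in zip(proj(c,P),(213,110),(400,0))]
print("tcp",f([.6252,.1143,.041]),"tcp@.09",f([.6252,.1143,.09]))
for p in [(50,40),(90,40),(50,-90),(90,-90)]:
    w=(R@np.array(p)+[559,150.3])/1000;print(p,"top",f([*w,.073]),"bot",f([*w,.028]))
```

```text
tcp [662, 223] tcp@.09 [663, 173]
(50, 40) top [608, 153] bot [607, 197]
(90, 40) top [651, 143] bot [650, 187]
(50, -90) top [672, 238] bot [670, 284]
(90, -90) top [719, 226] bot [716, 272]
```

Request:
jog_arm(
  moves=[
    [20, 0, 0, 0, 0],
  ],
)

```text
time: 22.8
ee_pos: [0.6252, 0.1144, 0.0414]
eef_rot: [0.744, 0.668, -0.0, -0.0]
contact_force: [0.1, 0.1, -0.3]
opening: 0.0174
finger_force: 0.0
```

Run:
```python
from station import manip
from h import *
import pickle
c=manip.camera("side");o=pickle.load(open("v4.pkl","rb"))["side"];r=range(40,104,4);pal=np.array([559,150.3])
for y in(-84,-75,-66,-57,-48,25,33):
    for n,k in(("now",c),("v4",o)): print(y,n,strip(k,pal,-6.2,[[(v,y+e) for e in(-3,0,3)] for v in r],.073).tolist())
for n,k in(("now",c),("v4",o)):print("beyond end",n,strip(k,pal,-6.2,[[(x,v) for x in(60,65,70,75,80)] for v in range(-160,-80,5)],.073).tolist())
```

```text
-84 now [80, 86, 115, 136, 141, 126, 105, 91, 103, 125, 137, 132, 110, 81, 68, 68]
-84 v4 [83, 93, 121, 137, 138, 121, 96, 89, 106, 129, 138, 134, 129, 125, 123, 123]
-75 now [72, 79, 118, 146, 150, 138, 115, 95, 108, 131, 143, 141, 112, 80, 68, 68]
-75 v4 [80, 93, 126, 147, 145, 128, 105, 98, 114, 137, 148, 142, 127, 120, 120, 120]
-66 now [63, 63, 90, 118, 130, 124, 102, 85, 95, 116, 135, 135, 106, 79, 63, 64]
-66 v4 [80, 94, 127, 148, 146, 128, 104, 99, 113, 137, 147, 140, 123, 114, 112, 114]
-57 now [62, 57, 73, 83, 90, 83, 72, 62, 66, 83, 98, 103, 90, 70, 60, 61]
-57 v4 [84, 94, 126, 146, 145, 129, 104, 95, 111, 134, 146, 141, 124, 110, 106, 107]
-48 now [56, 55, 69, 81, 83, 76, 62, 56, 60, 70, 81, 80, 73, 62, 61, 58]
-48 v4 [78, 94, 129, 147, 144, 125, 106, 97, 114, 137, 147, 142, 126, 111, 106, 107]
25 now [68, 62, 71, 81, 82, 69, 42, 18, 15, 13, 17, 32, 69, 103, 106, 81]
25 v4 [79, 95, 125, 145, 144, 131, 108, 98, 112, 134, 146, 142, 132, 125, 123, 124]
33 now [71, 70, 73, 82, 83, 74, 54, 31, 16, 12, 17, 22, 40, 77, 100, 101]
33 v4 [84, 96, 125, 141, 140, 125, 104, 95, 107, 127, 141, 139, 130, 123, 123, 123]
beyond end now [120, 135, 143, 143, 130, 102, 83, 76, 73, 72, 74, 72, 70, 77, 96, 114]
beyond end v4 [119, 134, 142, 141, 134, 116, 101, 96, 93, 91, 87, 80, 74, 78, 96, 113]
```

By tape position the carton is still in place, and nothing touches the fingers. I'll back straight up gently and watch the force.

Request:
jog_arm(
  moves=[
    [20, 0, 0, 0.003, 0],
    [20, 0, 0, 0.006, 0],
    [20, 0, 0, 0.01, 0],
    [20, 0, 0, 0.01, 0],
  ],
)

```text
time: 23.18
ee_pos: [0.6258, 0.1145, 0.0526]
eef_rot: [0.744, 0.668, 0.001, 0.001]
contact_force: [-0.8, -0.5, -0.0]
opening: 0.0177
finger_force: 0.0
```

Run:
```python
from station import manip
from h import *
c=manip.camera("side");r=range(40,104,4);pal=np.array([559,150.3])
s=manip.state();print(s["ee_pos"],s["opening"],s["finger_force"],s["contact_force"])
for y in(-84,-75,-66):
  for z in(.073,.083): print(y,z,strip(c,pal,-6.2,[[(v,y+e) for e in(-3,0,3)] for v in r],z).tolist())
print("end",strip(c,pal,-6.2,[[(x,v) for x in(60,65,70,75,80)] for v in range(-120,-70,4)],.073).tolist())
# dark finger tip rows: column scan at the two finger columns
g=cv2.cvtColor(c["color"],cv2.COLOR_BGR2GRAY)
for u in range(270,292,2): print(u,g[140:180:2,u].tolist())
```

```text
[0.62558761 0.11443661 0.05218373] 0.017683280166014344 0.0 [ 0.83228276 -0.25716265  0.0797029 ]
-84 0.073 [81, 86, 113, 136, 138, 125, 104, 93, 103, 125, 138, 136, 111, 82, 71, 67]
-84 0.083 [90, 127, 148, 146, 127, 100, 99, 120, 141, 147, 124, 90, 68, 66, 67, 64]
-75 0.073 [72, 80, 116, 145, 152, 140, 114, 100, 109, 132, 146, 142, 111, 83, 65, 68]
-75 0.083 [66, 93, 115, 119, 110, 91, 81, 93, 116, 126, 112, 84, 65, 61, 62, 64]
-66 0.073 [67, 64, 91, 124, 136, 130, 109, 90, 93, 119, 135, 134, 108, 77, 64, 64]
-66 0.083 [61, 77, 86, 86, 74, 66, 60, 72, 84, 91, 84, 68, 60, 58, 59, 62]
end [74, 75, 76, 73, 70, 69, 74, 88, 105, 116, 122, 125, 124]
270 [40, 46, 54, 59, 50, 68, 74, 79, 74, 68, 78, 78, 99, 136, 105, 130, 142, 97, 83, 84]
272 [23, 20, 23, 18, 19, 25, 31, 55, 77, 72, 62, 57, 88, 124, 106, 137, 130, 85, 85, 84]
274 [15, 13, 15, 13, 14, 15, 18, 28, 51, 80, 79, 61, 62, 83, 105, 145, 123, 83, 82, 80]
276 [15, 26, 28, 28, 34, 29, 27, 20, 36, 68, 84, 83, 67, 64, 82, 117, 101, 80, 80, 81]
278 [42, 82, 99, 96, 97, 79, 68, 60, 57, 56, 66, 84, 100, 113, 91, 79, 74, 71, 65, 73]
280 [88, 97, 105, 95, 86, 68, 63, 73, 77, 61, 56, 69, 120, 151, 132, 88, 77, 77, 77, 81]
282 [61, 36, 32, 28, 17, 18, 25, 49, 82, 80, 64, 61, 105, 141, 138, 95, 83, 77, 78, 84]
284 [18, 14, 17, 11, 12, 12, 12, 32, 68, 81, 80, 80, 92, 101, 110, 78, 73, 74, 79, 91]
286 [20, 21, 16, 28, 34, 45, 51, 50, 61, 67, 80, 114, 132, 108, 80, 57, 60, 72, 81, 99]
288 [56, 82, 99, 93, 91, 93, 82, 63, 64, 59, 66, 111, 148, 137, 88, 66, 75, 75, 82, 111]
290 [95, 118, 122, 120, 112, 100, 79, 65, 67, 58, 58, 71, 109, 139, 98, 81, 79, 77, 85, 134]
```

Run:
```python
from h import *
import pickle
c=pickle.load(open("v3.pkl","rb"))["side"]
for z in(.165,.1856,.205,.22):print(z,np.round(proj(c,[.4915,-.2375,z]),1))
g=cv2.cvtColor(c["color"],cv2.COLOR_BGR2GRAY)
for v in range(180,216,2): print(v,g[v,274:302:2].tolist())
c=pickle.load(open("v1.pkl","rb"))["side"];print("v1",np.round(proj(c,[.6243,.1185,.1387]),1),np.round(proj(c,[.6243,.1185,.17]),1))
g=cv2.cvtColor(c["color"],cv2.COLOR_BGR2GRAY)
for v in range(114,150,3): print(v,g[v,264:300:3].tolist())
```

```text
0.165 [307.2 216.2]
0.1856 [307.9 209.5]
0.205 [308.6 203.1]
0.22 [309.2 198. ]
180 [15, 16, 18, 18, 18, 20, 36, 45, 24, 29, 34, 31, 31, 43]
182 [33, 15, 17, 17, 19, 23, 46, 64, 33, 27, 25, 21, 20, 48]
184 [96, 29, 12, 18, 19, 28, 46, 49, 30, 18, 18, 17, 22, 59]
186 [121, 56, 21, 16, 19, 64, 85, 41, 24, 18, 17, 22, 56, 102]
188 [130, 140, 68, 20, 21, 90, 126, 36, 19, 19, 20, 39, 145, 187]
190 [193, 197, 154, 49, 25, 98, 159, 52, 12, 12, 17, 68, 175, 199]
192 [201, 203, 190, 122, 84, 140, 173, 59, 14, 15, 17, 87, 180, 190]
194 [203, 202, 201, 191, 184, 196, 178, 59, 14, 15, 16, 91, 180, 189]
196 [203, 202, 202, 203, 202, 200, 174, 56, 13, 16, 19, 91, 180, 195]
198 [203, 201, 204, 201, 199, 189, 164, 56, 12, 18, 16, 90, 188, 200]
200 [203, 202, 200, 193, 189, 190, 176, 106, 30, 18, 16, 96, 193, 201]
202 [202, 201, 199, 186, 182, 187, 189, 177, 99, 24, 24, 113, 194, 198]
204 [201, 202, 202, 198, 191, 190, 189, 195, 164, 82, 78, 154, 187, 188]
206 [202, 201, 201, 201, 201, 200, 199, 202, 198, 176, 173, 185, 185, 183]
208 [200, 201, 201, 202, 203, 202, 201, 202, 201, 195, 183, 185, 188, 1
[... 247 characters left out ...]
278.7 130.7]
114 [48, 43, 19, 21, 94, 125, 121, 69, 16, 58, 118, 122]
117 [113, 39, 19, 68, 117, 124, 121, 32, 18, 73, 125, 125]
120 [125, 54, 15, 43, 113, 127, 120, 29, 14, 94, 123, 125]
123 [103, 43, 16, 27, 79, 105, 112, 16, 16, 101, 124, 123]
126 [101, 39, 15, 29, 51, 82, 91, 17, 21, 112, 127, 122]
129 [98, 54, 9, 32, 63, 62, 83, 53, 68, 122, 126, 124]
132 [95, 77, 52, 38, 84, 62, 60, 85, 113, 124, 125, 123]
135 [121, 72, 79, 51, 73, 88, 77, 90, 142, 126, 130, 130]
138 [126, 110, 72, 51, 54, 128, 146, 103, 118, 139, 110, 122]
141 [139, 119, 77, 50, 57, 80, 121, 92, 60, 87, 84, 82]
144 [74, 72, 77, 65, 61, 75, 84, 71, 63, 85, 116, 121]
147 [78, 80, 75, 84, 75, 75, 83, 74, 74, 77, 111, 96]
```

By the side picture the visible fingertips sit about 30 mm above the reported TCP. The earlier pinches were therefore shallow, only the top few mm, and this one slipped off the carton top. I'll open, then go down deeper in small steps while watching the contact force.

Request:
jog_arm(
  moves=[
    [20, 0, 0.003, 0.02, 0],
    [20, 0, 0.003, 0.04, 0],
    [80, 0, 0.003, 0.04, 0],
    [80, 0, 0.003, 0.04, 0],
    [80, 0, 0.003, 0.04, 0],
    [80, 0, 0.003, 0.04, 0],
    [80, 0, 0.003, 0.04, 0],
    [80, 0, 0.003, 0.02, 0],
    [80, 0, 0.003, 0, 0],
    [80, 0, 0.003, -0.012, 0],
    [80, 0, 0.003, -0.015, 0],
    [80, 0, 0.003, -0.015, 0],
  ],
)

```text
time: 24.23
ee_pos: [0.6247, 0.1173, 0.0354]
eef_rot: [0.744, 0.668, -0.001, -0.001]
contact_force: [0.3, 0.5, -0.7]
opening: 0.0706
finger_force: 0.0
```

Request:
jog_arm(
  moves=[
    [80, 0, 0, -0.002, 0],
    [80, 0, 0, -0.004, 0],
    [80, 0, 0, -0.006, 0],
    [80, 0, 0, -0.008, 0],
    [80, 0, 0, -0.009, 0],
    [80, 0, 0, -0.009, 0],
  ],
)

```text
time: 24.73
ee_pos: [0.6252, 0.1174, 0.0274]
eef_rot: [0.744, 0.668, -0.0, -0.0]
contact_force: [0.4, 0.6, 0.1]
opening: 0.0705
finger_force: 0.0
```

There's no contact even below the deck height, so the offset is real. Down another 10 mm, then grip.

Request:
jog_arm(
  moves=[
    [80, 0, 0, -0.002, 0],
    [80, 0, 0, -0.004, 0],
    [80, 0, 0, -0.006, 0],
    [80, 0, 0, -0.008, 0],
    [80, 0, 0, -0.01, 0],
    [80, 0, 0, -0.01, 0],
  ],
)

```text
time: 25.23
ee_pos: [0.625, 0.1174, 0.017]
eef_rot: [0.744, 0.668, -0.0, -0.0]
contact_force: [-1.3, -0.7, -0.6]
opening: 0.0705
finger_force: 0.0
```

Request:
jog_arm(
  moves=[
    [20, 0, 0, 0, 0],
    [20, 0, 0, 0, 0],
    [20, 0, 0, 0, 0],
    [20, 0, 0, 0, 0],
    [20, 0, 0, 0, 0],
    [20, 0, 0, 0, 0],
    [20, 0, 0, 0, 0],
    [20, 0, 0, 0, 0],
    [20, 0, 0, 0, 0],
    [20, 0, 0, 0, 0],
  ],
  force=20,
)

```text
time: 26.07
ee_pos: [0.6254, 0.1174, 0.0176]
eef_rot: [0.744, 0.668, 0.0, 0.0]
contact_force: [-0.5, 0.0, 0.6]
opening: 0.0399
finger_force: 20.0
```

Request:
jog_arm(
  moves=[
    [20, 0, 0, 0.002, 0],
    [20, 0, 0, 0.004, 0],
    [20, 0, 0, 0.004, 0],
    [20, -0.001, -0.002, 0.004, 0],
    [20, -0.001, -0.003, 0.004, 0],
    [20, -0.001, -0.003, 0.004, 0],
    [20, -0.001, -0.003, 0.004, 0],
    [20, -0.001, -0.003, 0.002, 0],
    [20, -0.001, -0.003, 0.001, 0],
    [20, -0.001, -0.003, 0, 0],
    [20, -0.001, -0.003, -0.0005, 0],
    [20, -0.001, -0.003, -0.0005, 0],
  ],
)

```text
time: 27.07
ee_pos: [0.6242, 0.1144, 0.0176]
eef_rot: [0.744, 0.668, 0.0, 0.0]
contact_force: [-2.7, -0.3, 5.5]
opening: 0.04
finger_force: 20.0
```

Shifted exactly 3 mm and seated on the deck (5.5 N). Releasing, rising and clearing to the left.

Request:
jog_arm(
  moves=[
    [80, 0, 0, 0, 0],
    [80, 0, 0, 0, 0],
    [80, 0, 0, 0, 0],
    [80, 0, 0, 0, 0],
    [80, 0, 0, 0, 0],
    [80, 0, 0, 0, 0],
    [80, 0, 0, 0.03, 0],
    [80, 0, 0, 0.07, 0],
    [80, 0, 0, 0.11, 0],
    [80, 0, 0, 0.15, 0],
    [80, 0, 0, 0.17, 0],
    [80, 0, 0, 0.17, 0],
  ],
)

```text
time: 28.07
ee_pos: [0.6261, 0.1145, 0.1927]
eef_rot: [0.744, 0.668, 0.004, 0.003]
contact_force: [0.5, -0.4, 0.1]
opening: 0.0707
finger_force: 0.0
```

Request:
jog_arm(
  moves=[
    [80, -0.03, 0.026, 0, 0],
    [80, -0.06, 0.053, 0, 0],
    [80, -0.09, 0.08, 0, 0],
    [80, -0.12, 0.106, 0, 0],
    [80, -0.15, 0.133, 0, 0],
    [80, -0.18, 0.159, 0, 0],
    [80, -0.21, 0.186, 0, 0],
    [80, -0.24, 0.212, 0, 0],
    [80, -0.27, 0.239, 0, 0],
    [80, -0.3, 0.265, 0, 0],
    [80, -0.33, 0.292, 0, 0],
    [80, -0.36, 0.318, 0, 0],
  ],
)

```text
time: 29.07
ee_pos: [0.2623, 0.4331, 0.1861]
eef_rot: [0.744, 0.668, -0.001, 0.0]
contact_force: [0.7, -0.1, 0.4]
opening: 0.0703
finger_force: 0.0
```

Request:
jog_arm(
  moves=[
    [80, -0.03, 0.026, 0, 0],
    [80, -0.06, 0.05, 0, 0],
    [80, -0.063, 0.056, 0, 0],
    [80, -0.063, 0.056, 0, 0],
    [80, -0.063, 0.056, 0, 0],
  ],
)

```text
time: 29.48
ee_pos: [0.2014, 0.488, 0.1862]
eef_rot: [0.744, 0.669, -0.001, 0.0]
contact_force: [0.2, -0.8, -0.4]
opening: 0.0705
finger_force: 0.0
```

Run:
```python
from station import manip
from h import *
import pickle
d={}
for n in("top","side"):
    L=[manip.camera(n) for _ in range(6)];d[n]=L[0];d[n]["color"]=np.mean([l["color"] for l in L],0).round().astype(np.uint8)
pickle.dump(d,open("v6.pkl","wb"))
s=manip.state();print(s["ee_pos"],s["time"])
a=cv2.resize(d["top"]["color"][138:218,157:237],None,fx=5,fy=5,interpolation=cv2.INTER_CUBIC)
b=cv2.resize(d["side"]["color"][128:208,213:293],None,fx=5,fy=5,interpolation=cv2.INTER_CUBIC)
cv2.imwrite("pics/v6.png",np.hstack([a,b]))
pal=np.array([559,150.3]);w=np.arange
def prof(n,ax,lo,hi,o,c="top"):
    r=w(lo,hi+1,2);s=strip(d[c],pal,-6.2,[[(x,v) if ax=="y" else (v,x) for x in o] for v in r],.073);print(n,lo,s.tolist())
prof("c1 -y end","y",-106,-76,w(53,88,3));prof("R -y side","y",-106,-76,w(-80,36,4))
prof("c1 +y end","y",32,56,w(53,88,3));prof("S c1 -y end","y",-104,-76,w(53,63,3),"side")
prof("c1 tape a","x",60,80,w(-80,-55,4));prof("c1 tape b","x",60,80,w(5,30,4))
prof("c2 tape a","x",-80,-60,w(-30,0,4));prof("c2 tape b","x",-80,-60,w(55,80,4))
```

```text
[0.2013921  0.48833969 0.18701832] 30.0833
c1 -y end -106 [175, 175, 176, 178, 177, 173, 165, 155, 148, 149, 155, 159, 160, 161, 161, 161]
R -y side -106 [176, 176, 178, 180, 178, 172, 163, 156, 158, 168, 179, 184, 184, 179, 170, 159]
c1 +y end 32 [157, 157, 157, 155, 148, 137, 124, 116, 122, 139, 158, 170, 175]
S c1 -y end -104 [62, 64, 68, 75, 84, 95, 107, 118, 126, 131, 135, 136, 136, 135, 136]
c1 tape a 60 [177, 168, 155, 143, 134, 130, 131, 138, 150, 162, 172]
c1 tape b 60 [172, 164, 151, 139, 130, 126, 128, 136, 147, 160, 168]
c2 tape a -80 [183, 177, 166, 152, 141, 134, 132, 137, 146, 159, 171]
c2 tape b -80 [178, 172, 160, 147, 136, 130, 130, 135, 145, 158, 169]
```

View pics/v6.png

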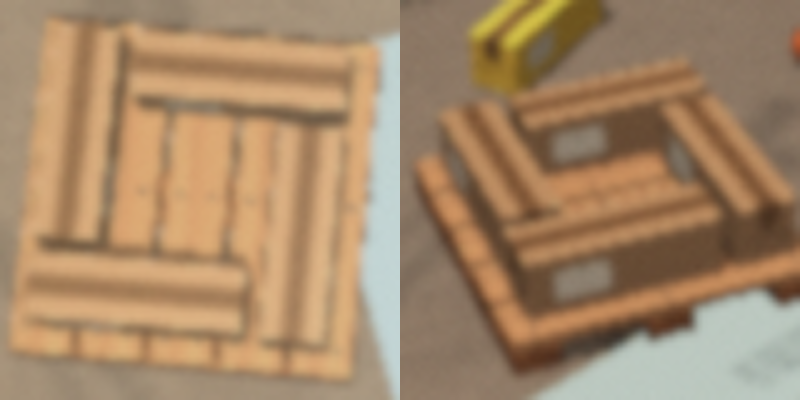

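The final picture shows all four cartons flat in an even pinwheel with ends in line. The tapes are at ±70 mm, carton_1's end (crop 350,75) is within about 2 mm of the taped side, and the arm is clear.

```bash
python3 -c "
from station import manip
print(manip.hand_in())"
```

```text
the job is handed in; nothing more can be done
None
```

I laid both long cartons flat in the two empty places and handed the job in at about 30 s; the pinwheel is in line to about 2 mm by the last pictures, after one slipped grip and a 3 mm re-set of carton_1, and the short carton was not touched.

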